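# Open the squeeze-tab safety jar

## Robot

A 6-joint arm with a two-finger parallel gripper is mounted at the origin on a cart in front of the work surface, level with it; the furniture and walls round the work are solid. World frame = base frame: x ahead of the robot, y to its left, z up, the work surface at z = 0. Lengths are in m, angles in rad, forces in N, time in s.
With the tool pointing down it reaches from about 0.225 to 0.725 m from the base axis. Payload 3.1 kg.
Tool frame: the origin (TCP) lies midway between the tips of the shut fingers; the grasp point (between the pads) lies 19 mm behind it; z points along the fingers, y is the line along which they close (so a half turn about z gives the same grasp; the last joint's range is limited). The gripper opens to 85 mm and grips with 20 to 120 N. Pads are 22 mm wide; open, the fingers measure 114 mm over their backs; the gripper's body (76 mm by 85 mm) begins 54 mm behind the grasp point. The pads swing forward as they close: fully open they stand 13 mm farther back than shut.
Start: joints at [-1.342, 0.048, 0.099, 1.622, 0, 1.443], TCP at [0.183, -0.492, 0.231] pointing down, gripper open.
Joint ranges: [-2.91, 2.91], [-0.99, 1.94], [-1.21, 1.42], [-2.12, 2.29], [-1.49, 1.47], [-3.14, 3.14]. Speed limits (rad/s): [2.79, 2.79, 3.14, 3.14, 3.14, 3.14].

## Interface

Orientations are given as a unit quaternion [w, x, y, z].
In Python, from cell import robot, optics, models gives the robot as it stands.
- The arm moves only by the tool send_rows, never from a script. Its argument "commands" is a list of rows, each a list of 2 entries, a list of its own where there are three numbers: the shift along the tool's x, y, z in mm, then the turn about the tool's z in degrees. In form: [[[x, y, z], turn], ...]. A call has 1 to 10 rows; each row is the pose to reach, as a shift and turn from the pose commanded when the call began, along the tool's axes at that moment; what a row does not reach only later rows make up. A row lasts 1/10 s, in which the tool goes at most 50 mm and 8.59 degrees, less where a joint would pass 70% of its speed; a pose out of reach is approached as far as the arm can. A call with a gripper value outside its range is refused whole. "claw" is the closure in counts, from 0 (fully open) to 255 (shut), set as the call begins (left out, the last holds). The fingers move at their own pace and stop on an object; "squeeze" is the grip in N (left out, the last holds). Time passes only in rows, so rows that repeat a pose let the fingers close. It gives the time, the measured TCP pose, the force, the opening and the grip force at its end, in the units of the state.
- robot.state(): the state, without advancing time (a new reading comes with each control period).
- optics.camera(name): name is "side" or "top"; returns the picture (480x640x3 uint8, blue, green, red); there is no depth.
- optics.calibration(name): a dict with "fx", "fy", "cx", "cy" (pixels), "dist" ([k1, k2, p1, p2, k3] as OpenCV has them; the pictures are not rectified), "camera_from_world" (4x4, takes a point from world to camera coordinates). Camera axes: x right, y up, looking along -z (the intrinsics and any distortion apply to the point x, -y, -z); pixel columns grow to the right and rows downward; lengths in m; the calibration is good to about 2 mm. A picture is of the moment at which its call begins. calibration takes no time and is no camera call.
- robot.sign_off(): hands the job in; it is judged then, once.
Trained networks look in the newest picture that a camera, given by its name, has taken for a name from the list of things; names that differ only in an ending like _2 or _b are one class to them, and where a whole thing is asked for, a point or a joint stands for the part that bears it (a point fixed in the world has none). Each returns a list of dicts, best first, with "score" (0 to 1); they miss things now and then, are a little off and sometimes report something else, mostly with a low value. They report only what shows in the picture. A call takes as long as a camera call. They do not tell look-alikes from the thing itself.
- models.spot_in(camera, thing): "location" ([x, y, z] in m, in world coordinates, good to about 4 mm: the middle of the surface that is visible of it).
- models.place_of(camera, thing): "location" ([x, y, z] in m, in world coordinates, good to about 4 mm: a listed point, or the origin of a listed thing).
The state is a dict: "time_s": time; "joint_positions": joint angles; "qvel": joint speeds; "effort": joint torques, N m; "position": TCP position; "eef_rot": TCP orientation; "force": force on the tool from outside, world axes, zero at the start; "torque": the same for the moment, N m; "finger_gap": finger opening in m; "grasp_force": force on a finger pad.
Only numpy, scipy, OpenCV 4.12 (cv2) and the standard library are available. Lean on these libraries where they do the work, as an engineer would, in place of code of your own. Each camera call takes 0.05 s, during which the arm holds its last target. There are 200 camera calls.

## Task

Take the safety cap off the reagent jar: with a light grip squeeze its two side tabs fully in, turn the cap anticlockwise (seen from above) until you feel it come up against its stop, no further, then lift it straight off. Set it down gently, right way up, in the steel tray and let go. Do not force the cap against the jar or crush it, and leave the bottle, the beaker and the timer where they stand.

Things in the scene. Friction and masses are not known exactly. Their poses are not given: they have to be found in the camera images.
- jar: Amber reagent jar, 72 mm diameter, in a steel cup on a square foot plate 110 x 110 mm screwed fast to the bench. Origin on its axis at the underside; z up. Flat shoulder 83 mm above the origin; neck 30 mm diameter, ends 104 mm above it. Under the cap, flanges of the neck hold two lugs of the cap.
- neck_top (a point): Centre of the top of the neck. How far the cap must turn differs from jar to jar and cannot be seen: anticlockwise from its start its lugs come free after 0.30 to 1.0 rad, and only about 0.1 rad farther the cap meets a hard stop (felt as a clockwise moment on the tool). Up to there it turns easily.
- posts_a (a point): Foot of the notch, on the shoulder, that holds the +y tab's toe: two posts 6 mm high, 27 to 31 mm from the jar's axis, one each side of the toe. The same on the -y side. The cap cannot turn until each tab is pressed in by more than 4 mm. Fingertips 8 mm or more above the cap's origin pass over the posts.
- cap: White safety cap, 46 mm diameter, 24 mm high, 84 g with tabs; it starts on the jar, its origin 84 mm above the jar's. Origin on its axis at the underside, where two feet and the tabs' toes end; z up; the tabs are along its +y and -y. On the neck it has 1 mm of play sideways and 2 mm upward. It is thin plastic: 20 N a finger is plenty, 40 N cracks it.
- tab_a (a joint): Inward travel (m) of the tab on the cap's +y side: 0 out, 0.005 fully in (hard stop). Spring: 5 N at 0, 12 N fully in.
- tab_b (a joint): The same for the tab on the cap's -y side.
- tab_a_face (a point): Centre of the outer face of the +y tab: a grey upright paddle 24 mm wide and 18 mm high, its face 32 mm from the cap's axis (27 mm pressed in) and its centre 16 mm above the cap's origin (paddle from 7 to 25 mm above it). Over both faces: 64 mm with the tabs out, 54 mm in. A toe under it goes down between the posts.
- tab_b_face (a point): Centre of the outer face of the -y tab, like the other.
- tray: Loose square steel tray, 150 x 150 mm outside, rim 12 mm high, wall and floor 3 mm thick. Origin at the centre of its underside; z up.
- ink_bottle: Bystander: small dark bottle, 42 mm diameter, 77 mm high; origin at its underside.
- beaker: Bystander: glass beaker, 53 mm diameter, 69 mm high; origin at its underside.
- timer: Bystander: white timer, 62 x 64 x 19 mm; origin at its underside.
Not all that is in view belongs to the job. Leave any turquoise look-alike of the jar alone.

How it is judged:
By the outcome, as a careful person would: the job done as asked, in the order asked, and still so for the second after the job is handed in, with the robot touching nothing.
It also fails if it takes over 72 s, if anything falls off the work surface, if the arm or the gripper's body presses on something with over 40 N, if the wrist force passes 120 N, or if a joint passes its speed limit or range.

## Working session

There is one attempt and no reset: what is moved stays moved. The work goes in short steps, Python scripts to look and compute and a tool call to move; the robot and the scene stay as the last step left them, time stands still between calls to the robot, and variables do not carry over. Pictures are saved under pics/ and viewed, at most 10 in all, crops included, and the job is handed in when it is done.

Besides the shell and the picture viewer there is one more tool, called after "Emit:" as name(argument=value, ...) on one line, values as JSON. send_rows: Moves the arm, as the interface text tells. Its arguments: {"type":"object","properties":{"commands":{"type":"array","items":{"type":"array"}},"claw":{"type":"number"},"squeeze":{"type":"number"}},"required":["commands"]}

```bash
mkdir -p pics; python3 - <<'E'
from cell import robot,optics,models
import cv2
for c in("side","top"):
    cv2.imwrite(f"pics/{c}0.png",optics.camera(c))
    for t in("jar","cap","neck_top","tab_a_face","tray","ink_bottle","beaker","timer","posts_a"):
        try:print(c,t,[(round(d['score'],2),[round(float(v),3) for v in d['location']]) for d in models.place_of(c,t)][:4])
        except Exception as e:print(c,t,e)
s=robot.state();print({k:s[k] for k in("time_s","position","eef_rot","force","finger_gap")})
E
```

```text
side jar [(0.77, [0.544, 0.644, 0.003]), (0.56, [0.549, 0.255, -0.001])]
side cap [(0.77, [0.547, 0.254, 0.089])]
side neck_top [(0.79, [0.545, 0.258, 0.107]), (0.7, [0.542, 0.644, 0.103])]
side tab_a_face [(0.53, [0.531, 0.289, 0.099]), (0.16, [0.561, 0.231, 0.103])]
side tray [(0.69, [0.478, 0.008, -0.002])]
side ink_bottle [(0.29, [0.545, 0.254, 0.089])]
side beaker [(0.65, [0.672, -0.12, -0.002])]
side timer [(0.87, [0.356, 0.119, -0.001])]
side posts_a [(0.62, [0.534, 0.289, 0.082]), (0.62, [0.534, 0.677, 0.081])]
top jar [(0.83, [0.551, 0.255, 0.0]), (0.6, [0.539, 0.642, -0.002])]
top cap [(0.94, [0.545, 0.26, 0.081])]
top neck_top [(0.98, [0.546, 0.262, 0.103]), (0.78, [0.544, 0.642, 0.106]), (0.57, [0.476, 0.013, 0.001])]
top tab_a_face [(0.45, [0.529, 0.289, 0.097])]
top tray [(0.61, [0.475, 0.012, 0.001])]
top ink_bottle [(0.76, [0.675, 0.144, -0.003])]
top beaker [(0.91, [0.669, -0.118, -0.002]), (0.57, [0.358, 0.121, 0.003])]
top timer [(0.78, [0.359, 0.119, 0.001])]
top posts_a [(0.8, [0.531, 0.285, 0.085]), (0.58, [0.535, 0.668, 0.083])]
{'time_s': 1.0, 'position': array([ 0.18335772, -0.49193515,  0.23131608]), 'eef_rot': array([-7.58549507e-06,  9.84130568e-01,  1.77445835e-01,  1.06660053e-05]), 'force': array([ 0.0308948 , -0.58650525, -0.69396361]), 'finger_gap': 0.08549134828647349}
```

View pics/side0.png

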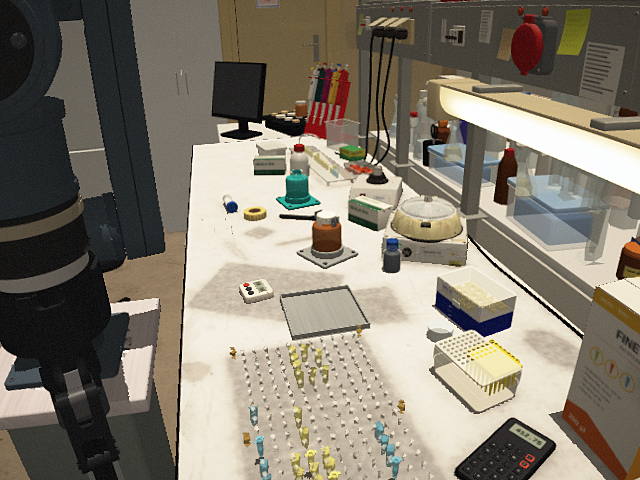

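View pics/top0.png

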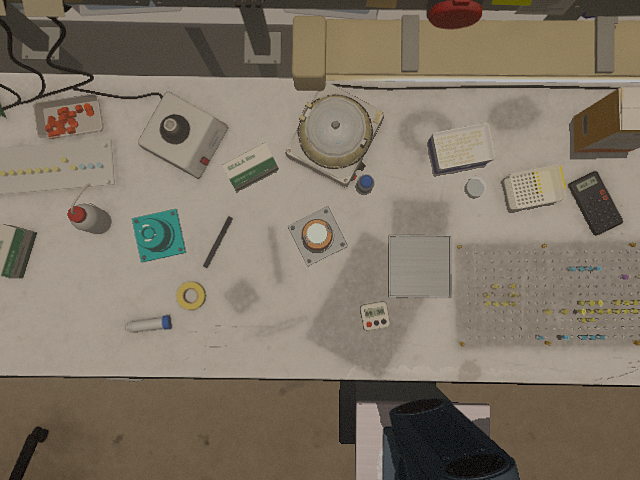

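The side view shows the amber jar at about (327,238) with the tray at (325,311). The top view shows the jar at (318,235), the tray at (419,266) and the timer at (374,316). The turquoise look-alike is at (158,235). Next I'll zoom in on the jar to get its yaw.

```bash
cat > h.py <<'E'
import numpy as np,cv2
from cell import robot,optics,models
def proj(c,P):
    k=optics.calibration(c);M=np.array(k["camera_from_world"]);P=np.atleast_2d(P)
    q=(M[:3,:3]@P.T).T+M[:3,3];q=q*[1,-1,-1]
    K=np.array([[k["fx"],0,k["cx"]],[0,k["fy"],k["cy"]],[0,0,1.]])
    return cv2.projectPoints(q.reshape(-1,1,3),np.zeros(3),np.zeros(3),K,np.array(k["dist"],float))[0].reshape(-1,2)
def box(x,y,z,lx,ly,yaw):
    c,s=np.cos(yaw),np.sin(yaw)
    return np.array([[x+c*a*lx/2-s*b*ly/2,y+s*a*lx/2+c*b*ly/2,z] for a,b in((1,1),(-1,1),(-1,-1),(1,-1))])
def crop(c,im,cen,r,f,name,polys=()):
    h,w=r;x0,y0=int(cen[0]-w),int(cen[1]-h)
    o=cv2.resize(im[max(y0,0):y0+2*h,max(x0,0):x0+2*w],None,fx=f,fy=f,interpolation=cv2.INTER_CUBIC)
    for p,col in polys:
        cv2.polylines(o,[np.int32((proj(c,p)-[x0,y0]+.5)*f)],True,col,1)
    cv2.imwrite(name,o);return o
E
python3 - <<'E'
from h import *
x,y=.546,.258;yaw=np.radians(28)
out=[]
for c in("top","side"):
    im=cv2.imread(f"pics/{c}0.png");cen=proj(c,[[x,y,.1]])[0];print(c,cen)
    polys=[(box(x,y,.0,.11,.11,yaw),(0,255,0)),(box(x,y,.109,.024,.064,yaw),(0,0,255))]
    out+=[crop(c,im,cen,(37,37),5,"pics/x.png"),crop(c,im,cen,(37,37),5,"pics/x.png",polys)]
cv2.imwrite("pics/c1.png",cv2.resize(np.vstack([np.hstack(out[:2]),np.hstack(out[2:])]),(600,600)))
E
```

```text
top [317.42040104 234.43698369]
side [325.23847098 216.73701974]
```

View pics/c1.png

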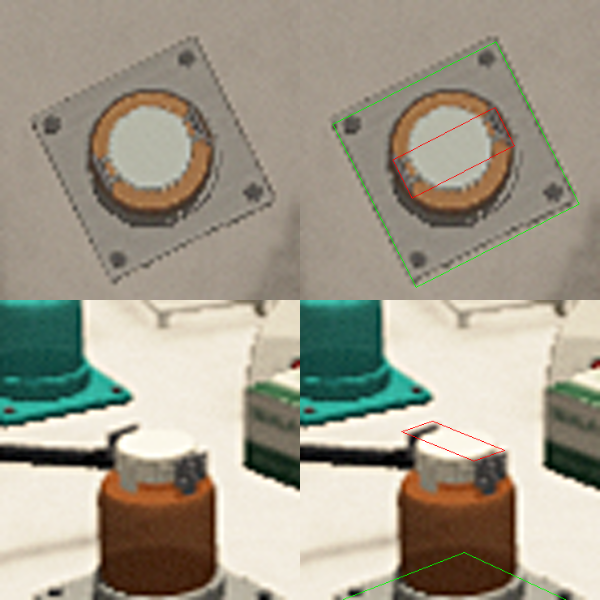

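The crop shows the cap disc at about (150,147) and the tabs along the plate's axes, with yaw near 28°. My overlay is off by a few mm, so I'll fit the disc centre in both views.

```bash
python3 - <<'E'
from h import *
from scipy.optimize import least_squares
obs={}
for c in("top","side"):
    im=cv2.imread(f"pics/{c}0.png").astype(int);cen=proj(c,[[.546,.258,.108]])[0]
    m=((im.min(2)>(150 if c=="top" else 215))*255).astype(np.uint8)
    n,l,st,ce=cv2.connectedComponentsWithStats(m)
    i=min(range(1,n),key=lambda i:np.hypot(*(ce[i]-cen))+(1e3 if st[i,4]<60 else 0))
    obs[c]=ce[i];print(c,cen,ce[i],st[i])
for cs in(["top"],["side"],["top","side"]):
    r=least_squares(lambda p:np.concatenate([(proj(c,[[*p,.108]])[0]-obs[c]) for c in cs]),[.546,.258])
    print(cs,r.x,r.fun)
# plate: corners from crop (top) -> full px
top=proj("top",[[.546,.258,.1]])[0];o=np.array([int(top[0]-37),int(top[1]-37)])
px=np.array([[195,38],[33,122],[114,283],[273,200]])/ (300/74)+o
r=least_squares(lambda p:(proj("top",box(p[0],p[1],.003 if 0 else .0,.11,.11,p[2]))[:,None]-px[None]).__abs__().min(1).ravel(),[.546,.258,.49]);print("plate",r.x,np.degrees(r.x[2]),r.cost)
print(robot.state()["torque"])
E
```

```text
top [317.36929125 234.21287299] [316.64169381 232.95439739] [307 223  20  20 307]
side [325.165349   213.62775956] [314.97923282 259.9160744 ] [  185   137   331   310 19839]
['top'] [0.54882283 0.25968419] [2.27373675e-13 8.24229573e-13]
['side'] [0.47214995 0.03105677] [0. 0.]
['top', 'side'] [0.5276168 0.2290037] [ 13.4637206    9.57285625   5.34377922 -40.93769423]
plate [0.54703349 0.25823983 0.48293615] 27.670203001481212 0.7685506377783831
[-0.00608014  0.05213298 -0.02580205]
```

Emit:
send_rows(commands=[[[34,-32,0],-8],[[67,-64,0],-16],[[100,-96,0],-24],[[134,-128,0],-32],[[168,-160,0],-40],[[201,-192,0],-48],[[235,-224,0],-56],[[268,-256,0],-64],[[268,-256,0],-64]], claw=0, squeeze=20)

```text
time_s: 1.9
position: [0.3467, -0.1537, 0.2318]
eef_rot: [-0.0, 0.737, 0.676, 0.001]
force: [-0.2, -0.9, 0.4]
finger_gap: 0.0855
grasp_force: 0.0
```

```bash
cat >> h.py <<'E'
from scipy.spatial.transform import Rotation as Ro
def go(x,y,z,yaw):
    s=robot.state();R=Ro.from_quat(np.array(s["eef_rot"])[[1,2,3,0]]).as_matrix()
    cur=np.degrees(np.arctan2(R[1,0],R[0,0]))
    d=R.T@(np.array([x,y,z])-s["position"])*1e3
    print("t",round(s["time_s"],2),"pos",np.round(s["position"],4),"yaw",round(cur,2),"tilt",np.round(R[:,2],3),"gap",round(s["finger_gap"],4),"gf",round(s["grasp_force"],1),"F",np.round(s["force"],1),"T",np.round(s["torque"],2))
    print("shift",np.round(d,1),"turn",round(-((yaw-cur+180)%360-180),1),"j",np.round(s["joint_positions"],2))
E
python3 -c "
from h import *
go(.548,.259,.16,-152.3)"
```

```text
t 1.9 pos [ 0.3467 -0.1537  0.2318] yaw 85.09 tilt [ 0.002  0.002 -1.   ] gap 0.0855 gf 0.0 F [-0.2 -0.9  0.4] T [-0.06  0.01 -0.  ]
shift [428.3 165.1  72.8] turn -122.6 j [-0.6  -0.33 -0.24  1.66  0.    1.06]
```

Emit:
send_rows(commands=[[[40,15,0],-8],[[80,30,0],-16],[[120,45,0],-24],[[160,60,0],-32],[[200,75,0],-40],[[240,92,0],-48],[[285,110,0],-56],[[330,128,0],-64],[[380,146,0],-72],[[428,165,0],-80]])

```text
time_s: 2.9
position: [0.5497, 0.2483, 0.2312]
eef_rot: [0.0, 0.133, 0.991, -0.0]
force: [2.0, -0.6, 0.7]
finger_gap: 0.0852
grasp_force: 0.0
```

```bash
python3 -c "
from h import *
go(.548,.259,.16,-152.3)"
```

```text
t 2.9 pos [0.5497 0.2483 0.2312] yaw 164.68 tilt [ 0.001 -0.    -1.   ] gap 0.0852 gf 0.0 F [ 2.  -0.6  0.7] T [ 0.04 -0.08  0.01]
shift [ 4.6  9.9 71.2] turn -43.0 j [ 0.31  0.26  0.33  1.65 -0.    0.58]
```

Emit:
send_rows(commands=[[[0,0,15],-8.5],[[0,0,30],-17],[[0,0,45],-25.5],[[0,0,60],-34],[[0,0,60],-42.6],[[0,0,60],-42.6],[[0,0,60],-42.6]])

```text
time_s: 3.6
position: [0.5491, 0.2467, 0.1715]
eef_rot: [0.0, -0.232, 0.973, -0.0]
force: [0.2, 0.2, -0.5]
finger_gap: 0.0856
grasp_force: 0.0
```

```bash
python3 - <<'E'
from h import *
go(.548,.259,.093,-152.3)
p=robot.state()["position"];out=[]
for c,cen in(("top",(317,225)),("side",(326,190))):
    im=optics.camera(c)
    out.append(crop(c,im,cen,(40,40),5,"pics/x.png"))
cv2.imwrite("pics/c2.png",np.hstack(out))
E
```

```text
t 3.6 pos [0.5491 0.2467 0.1715] yaw -153.21 tilt [ 0. -0. -1.] gap 0.0856 gf 0.0 F [ 0.2  0.2 -0.5] T [-0.03  0.01 -0.03]
shift [-4.6 11.5 78.5] turn -0.9 j [ 0.31  0.24  0.2   1.52 -0.   -0.16]
```

View pics/c2.png

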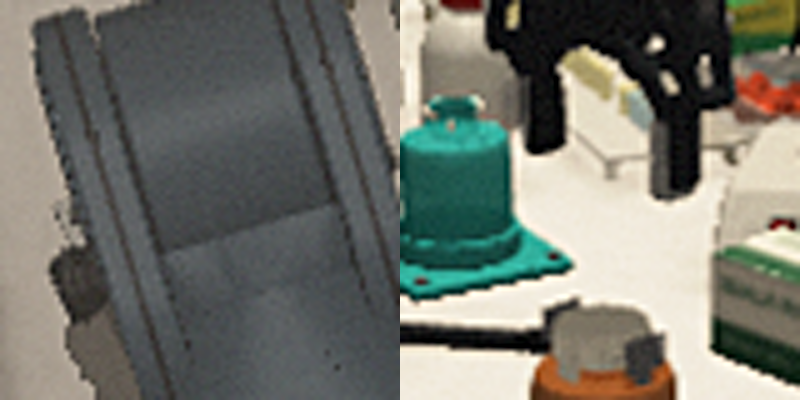

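The tool stands above the cap, and the finger tips in the side crop are at (545,150) and (675,195). The tabs are at about (562,322) and (644,357). I'll check both against the calibration.

```bash
python3 - <<'E'
from h import *
print(proj("side",[[.548,.259,.1],[.548,.259,.103],[.558,.259,.1],[.548,.269,.1],[.5491,.2467,.1845]]), "obs tabs 326.6 218 tips 328 184.4")
from cell import models
optics.camera("side")
for t in("cap","tab_a_face","tab_b_face","jar"):
    print(t,[(round(d['score'],2),np.round(d['location'],3)) for d in models.place_of("side",t)][:2])
E
```

```text
[[325.95717197 216.4937876 ]
 [325.93056796 215.33082706]
 [330.02376039 216.04587717]
 [324.99660438 214.97334622]
 [326.88015988 184.40533616]] obs tabs 326.6 218 tips 328 184.4
cap [(0.69, array([0.544, 0.254, 0.088]))]
tab_a_face [(0.41, array([0.53 , 0.288, 0.1  ]))]
tab_b_face [(0.55, array([0.562, 0.229, 0.103]))]
jar [(0.92, array([ 0.549,  0.255, -0.   ])), (0.62, array([0.544, 0.645, 0.001]))]
```

Emit:
send_rows(commands=[[[-3.7,9.7,0],-0.9],[[-3.7,9.7,25],-0.9],[[-3.7,9.7,45],-0.9],[[-3.7,9.7,60],-0.9],[[-3.7,9.7,70],-0.9],[[-3.7,9.7,75],-0.9],[[-3.7,9.7,78.5],-0.9],[[-3.7,9.7,78.5],-0.9],[[-3.7,9.7,78.5],-0.9]])

```text
time_s: 4.85
position: [0.548, 0.2578, 0.0938]
eef_rot: [0.001, -0.241, 0.97, 0.0]
force: [-1.0, -0.5, 0.2]
finger_gap: 0.0856
grasp_force: 0.0
```

```bash
python3 - <<'E'
from h import *
go(.548,.257,.093,-152.3)
cv2.imwrite("pics/c3.png",crop("side",optics.camera("side"),(326,215),(30,40),10,"pics/x.png"))
E
```

```text
t 4.85 pos [0.548  0.2578 0.0938] yaw -152.07 tilt [ 0.001  0.001 -1.   ] gap 0.0856 gf 0.0 F [-1.  -0.5  0.2] T [-0.04 -0.01 -0.  ]
shift [ 0.4 -0.7  0.8] turn 0.2 j [ 0.33  0.27  0.07  1.37  0.   -0.16]
```

View pics/c3.png

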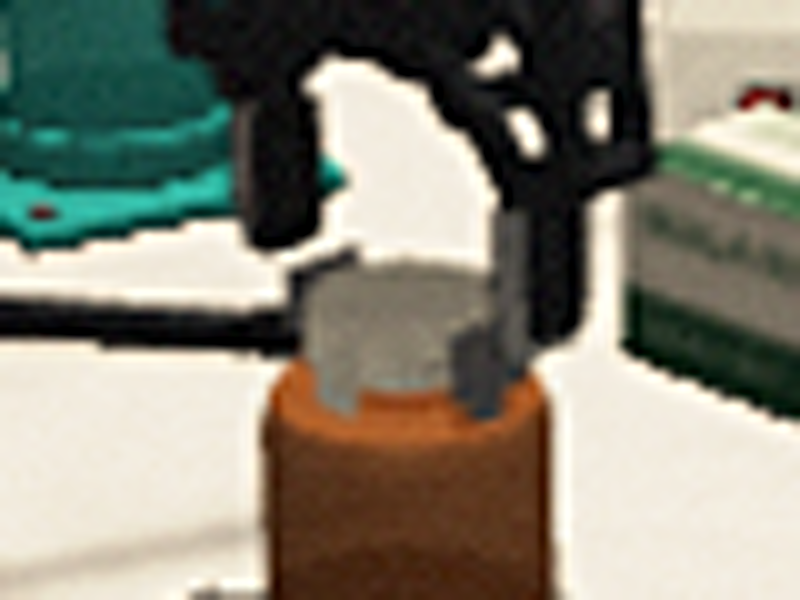

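The tips stand either side of the tabs, at (280,245) and (545,345), around paddles at (325,300) and (480,370). I'll close in steps while watching the side force.

Emit:
send_rows(commands=[[[0,0,0],0],[[0,0,0],0],[[0,0,0],0],[[0,0,0],0]], claw=60, squeeze=20)

```text
time_s: 5.3
position: [0.5475, 0.2576, 0.0929]
eef_rot: [0.0, -0.241, 0.97, 0.0]
force: [-0.1, -0.1, -0.2]
finger_gap: 0.0654
grasp_force: 0.0
```

Emit:
send_rows(commands=[[[0,0,0],0],[[0,0,0],0],[[0,0,0],0]], claw=70)

```text
time_s: 5.6
position: [0.5476, 0.2577, 0.0932]
eef_rot: [0.0, -0.241, 0.97, 0.0]
force: [-0.7, -0.4, 1.9]
finger_gap: 0.0623
grasp_force: 6.2
```

```bash
python3 -c "
from h import *
go(.548,.257,.093,-152.3)"
```

```text
t 5.6 pos [0.5476 0.2577 0.0932] yaw -152.06 tilt [ 0.  0. -1.] gap 0.0623 gf 6.2 F [-0.7 -0.4  1.9] T [-0.06  0.14 -0.02]
shift [-0.1 -0.8  0.2] turn 0.2 j [ 0.33  0.27  0.07  1.37  0.   -0.16]
```

Emit:
send_rows(commands=[[[0,0,0],0],[[0,0,0],0],[[0,0,0],0]], claw=88)

```text
time_s: 5.9
position: [0.5478, 0.2577, 0.0941]
eef_rot: [0.001, -0.241, 0.97, -0.0]
force: [-1.5, -0.6, 5.4]
finger_gap: 0.0561
grasp_force: 10.3
```

Emit:
send_rows(commands=[[[0,0,0],0],[[0,0,0],0],[[0,0,0],0],[[0,0,0],0]], claw=115)

```text
time_s: 6.3
position: [0.5479, 0.2579, 0.0947]
eef_rot: [0.001, -0.241, 0.97, 0.0]
force: [-2.5, -0.4, 7.6]
finger_gap: 0.0531
grasp_force: 22.2
```

```bash
python3 -c "
from h import *
go(.548,.257,.093,-152.3)"
```

```text
t 6.3 pos [0.5479 0.2579 0.0947] yaw -152.05 tilt [ 0.002  0.001 -1.   ] gap 0.0531 gf 22.2 F [-2.5 -0.4  7.6] T [-0.12  0.5   0.01]
shift [ 0.3 -0.8  1.7] turn 0.2 j [ 0.33  0.27  0.07  1.37  0.   -0.16]
```

Emit:
send_rows(commands=[[[0,0,-1.5],0],[[0,0,-1.5],0],[[0,0,-1.5],-2],[[0,0,-1.5],-4],[[0,0,-1.5],-6],[[0,0,-1.5],-6],[[0,0,-1.5],-6]])

```text
time_s: 7.0
position: [0.548, 0.2578, 0.0948]
eef_rot: [0.001, -0.292, 0.957, 0.0]
force: [0.3, -0.0, 4.8]
finger_gap: 0.0529
grasp_force: 22.6
```

```bash
python3 -c "
from h import *
go(.548,.257,.093,-152.3)"
```

```text
t 7.0 pos [0.548  0.2578 0.0948] yaw -146.09 tilt [ 0.001  0.    -1.   ] gap 0.0529 gf 22.6 F [ 0.3 -0.   4.8] T [ 0.03 -0.    0.02]
shift [ 0.5 -0.7  1.8] turn 6.2 j [ 0.33  0.27  0.07  1.38  0.   -0.26]
```

Turned 6° freely with torque near zero. Next I go to about 15°.

Emit:
send_rows(commands=[[[0,0,0],-2],[[0,0,0],-4],[[0,0,0],-6],[[0,0,0],-8],[[0,0,0],-10],[[0,0,0],-10],[[0,0,0],-10]])

```text
time_s: 7.7
position: [0.5479, 0.2578, 0.0948]
eef_rot: [0.001, -0.374, 0.928, -0.0]
force: [-0.4, 0.4, 6.1]
finger_gap: 0.0533
grasp_force: 22.8
```

```bash
python3 -c "
from h import *
go(.548,.257,.093,-152.3)"
```

```text
t 7.7 pos [0.5479 0.2578 0.0948] yaw -136.11 tilt [ 0.001  0.    -1.   ] gap 0.0533 gf 22.8 F [-0.4  0.4  6.1] T [ 0.01 -0.12  0.06]
shift [ 0.5 -0.6  1.8] turn 16.2 j [ 0.33  0.27  0.07  1.38 -0.   -0.44]
```

Emit:
send_rows(commands=[[[0,0,0],-1],[[0,0,0],-2],[[0,0,0],-3],[[0,0,0],-4],[[0,0,0],-4]])

```text
time_s: 8.2
position: [0.5479, 0.2578, 0.0948]
eef_rot: [0.001, -0.406, 0.914, -0.0]
force: [0.2, -0.6, 5.2]
finger_gap: 0.0527
grasp_force: 22.9
```

```bash
python3 -c "
from h import *
go(.548,.257,.093,-152.3)"
```

```text
t 8.2 pos [0.5479 0.2578 0.0948] yaw -132.1 tilt [ 0.001  0.    -1.   ] gap 0.0527 gf 22.9 F [ 0.2 -0.6  5.2] T [ 0.02 -0.02  0.02]
shift [ 0.5 -0.6  1.8] turn 20.2 j [ 0.33  0.27  0.07  1.38 -0.   -0.51]
```

Emit:
send_rows(commands=[[[0,0,0],-1],[[0,0,0],-2],[[0,0,0],-3],[[0,0,0],-3]])

```text
time_s: 8.6
position: [0.5478, 0.2577, 0.0948]
eef_rot: [0.0, -0.43, 0.903, -0.0]
force: [0.0, 0.0, 5.6]
finger_gap: 0.0531
grasp_force: 22.9
```

```bash
python3 -c "
from h import *
go(.548,.257,.093,-152.3)"
```

```text
t 8.6 pos [0.5478 0.2577 0.0948] yaw -129.1 tilt [ 0.001  0.    -1.   ] gap 0.0531 gf 22.9 F [0.  0.  5.6] T [ 0.05 -0.04  0.02]
shift [ 0.5 -0.6  1.8] turn 23.2 j [ 0.33  0.27  0.07  1.38  0.   -0.56]
```

Emit:
send_rows(commands=[[[0,0,0],-1],[[0,0,0],-2],[[0,0,0],-3],[[0,0,0],-3]])

```text
time_s: 9.0
position: [0.5478, 0.2578, 0.0948]
eef_rot: [0.001, -0.453, 0.891, -0.0]
force: [-0.2, -0.3, 6.7]
finger_gap: 0.0533
grasp_force: 22.9
```

```bash
python3 -c "
from h import *
go(.548,.257,.093,-152.3)"
```

```text
t 9.0 pos [0.5478 0.2578 0.0948] yaw -126.1 tilt [ 0.001  0.    -1.   ] gap 0.0533 gf 22.9 F [-0.2 -0.3  6.7] T [ 0.03 -0.03  0.01]
shift [ 0.5 -0.6  1.8] turn 26.2 j [ 0.33  0.27  0.07  1.38  0.   -0.61]
```

Emit:
send_rows(commands=[[[0,0,0],-1],[[0,0,0],-2],[[0,0,0],-3],[[0,0,0],-3]])

```text
time_s: 9.4
position: [0.5476, 0.2579, 0.0948]
eef_rot: [0.0, -0.476, 0.879, 0.0]
force: [-0.7, -0.1, 6.1]
finger_gap: 0.0529
grasp_force: 23.0
```

```bash
python3 -c "
from h import *
go(.548,.257,.093,-152.3)"
```

```text
t 9.4 pos [0.5476 0.2579 0.0948] yaw -123.11 tilt [ 0.     0.001 -1.   ] gap 0.0529 gf 23.0 F [-0.7 -0.1  6.1] T [ 0.1   0.1  -0.05]
shift [ 0.5 -0.8  1.8] turn 29.2 j [ 0.33  0.27  0.07  1.38  0.   -0.66]
```

Emit:
send_rows(commands=[[[0,0,0],-1],[[0,0,0],-2],[[0,0,0],-2]])

```text
time_s: 9.7
position: [0.5475, 0.2578, 0.0948]
eef_rot: [0.0, -0.491, 0.871, 0.0]
force: [-0.6, 0.1, 5.0]
finger_gap: 0.0529
grasp_force: 23.0
```

```bash
python3 -c "
from h import *
go(.548,.257,.093,-152.3)"
```

```text
t 9.7 pos [0.5475 0.2578 0.0948] yaw -121.16 tilt [ 0.     0.001 -1.   ] gap 0.0529 gf 23.0 F [-0.6  0.1  5. ] T [ 0.09  0.18 -0.38]
shift [ 0.5 -0.8  1.8] turn 31.1 j [ 0.33  0.27  0.07  1.38  0.   -0.7 ]
```

The stop is felt at about 31° (clockwise moment 0.38 N m). I'll ease back 1° and start the lift.

Emit:
send_rows(commands=[[[0,0,0],1],[[0,0,0],1],[[0,0,-1],1],[[0,0,-2],1],[[0,0,-3],1],[[0,0,-4],1],[[0,0,-5],1],[[0,0,-5],1]])

```text
time_s: 10.5
position: [0.5471, 0.2573, 0.0988]
eef_rot: [-0.001, -0.484, 0.875, -0.0]
force: [2.3, 0.5, -3.7]
finger_gap: 0.0531
grasp_force: 22.8
```

```bash
python3 -c "
from h import *
go(.548,.257,.16,-152.3)"
```

```text
t 10.5 pos [0.5471 0.2573 0.0988] yaw -122.05 tilt [-0.001 -0.001 -1.   ] gap 0.0531 gf 22.8 F [ 2.3  0.5 -3.7] T [ 0.1  -0.47 -0.04]
shift [ -0.1  -0.9 -61.2] turn 30.2 j [ 0.33  0.27  0.08  1.39 -0.   -0.68]
```

```bash
python3 - <<'E'
from h import *
cv2.imwrite("pics/c4.png",crop("side",optics.camera("side"),(326,215),(30,40),10,"pics/x.png"))
go(.548,.257,.16,-152.3)
E
```

```text
t 10.55 pos [0.5471 0.2573 0.0991] yaw -122.05 tilt [-0.001 -0.001 -1.   ] gap 0.053 gf 22.9 F [ 1.9  0.4 -3.7] T [ 0.17 -0.48 -0.01]
shift [ -0.1  -0.9 -60.9] turn 30.2 j [ 0.33  0.27  0.08  1.39 -0.   -0.68]
```

View pics/c4.png

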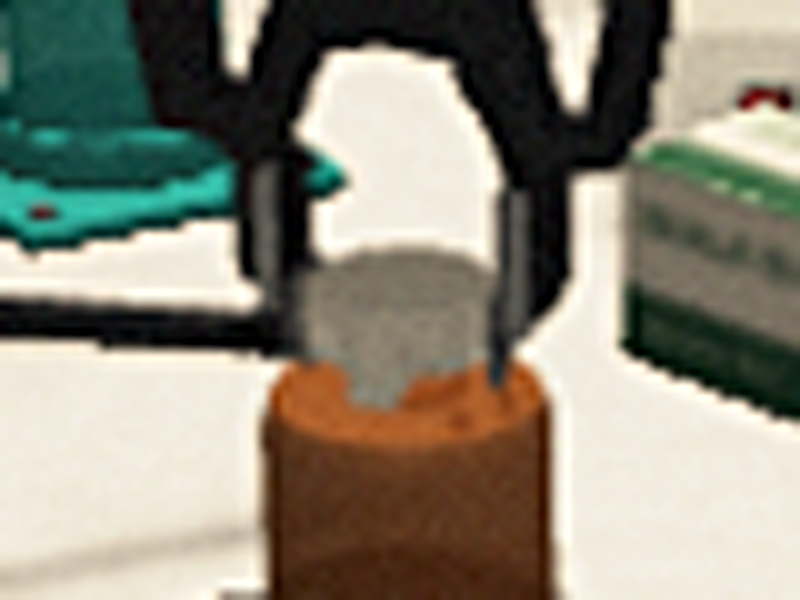

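The crop shows the cap and its feet about 4 mm off the shoulder (top edge at row 245, before 262), so the lugs are free. I keep lifting.

Emit:
send_rows(commands=[[[0,0,-2],0],[[0,0,-4],0],[[0,0,-6],0],[[0,0,-8],0],[[0,0,-10],0],[[0,0,-10],0]])

```text
time_s: 11.15
position: [0.5476, 0.2577, 0.11]
eef_rot: [0.0, -0.484, 0.875, -0.0]
force: [-0.1, 0.5, -1.7]
finger_gap: 0.0531
grasp_force: 23.6
```

```bash
python3 -c "
from h import *
go(.548,.257,.16,-152.3)"
```

```text
t 11.15 pos [0.5476 0.2577 0.11  ] yaw -122.06 tilt [ 0.001  0.    -1.   ] gap 0.0531 gf 23.6 F [-0.1  0.5 -1.7] T [-0.01  0.01 -0.03]
shift [  0.4  -0.7 -50. ] turn 30.2 j [ 0.33  0.26  0.1   1.41 -0.   -0.68]
```

Emit:
send_rows(commands=[[[0,0,-10],0],[[0,0,-25],0],[[0,0,-45],0],[[0,0,-65],0],[[0,0,-70],0],[[0,0,-70],0]])

```text
time_s: 11.75
position: [0.5486, 0.258, 0.1817]
eef_rot: [0.002, -0.484, 0.875, -0.0]
force: [0.5, 0.1, -1.1]
finger_gap: 0.0528
grasp_force: 23.6
```

```bash
python3 -c "
from h import *
go(.476,.010,.18,-122)
for c in('top','side'):
    im=optics.camera(c)
    for t in('tray','cap'):print(c,t,[(round(d['score'],2),np.round(d['location'],3)) for d in models.place_of(c,t)][:2])
"
```

```text
t 11.75 pos [0.5486 0.258  0.1817] yaw -122.06 tilt [ 0.004  0.001 -1.   ] gap 0.0528 gf 23.6 F [ 0.5  0.1 -1.1] T [ 0.01 -0.04  0.03]
shift [248.8 -70.1   1.1] turn -0.1 j [ 0.33  0.25  0.23  1.54 -0.   -0.68]
top tray [(0.72, array([0.478, 0.01 , 0.001]))]
top cap []
side tray [(0.64, array([0.482, 0.009, 0.001]))]
side cap [(0.59, array([0.543, 0.255, 0.169]))]
```

Emit:
send_rows(commands=[[[15,-4,0],0],[[40,-11,0],0],[[70,-20,0],0],[[100,-28,0],0],[[130,-37,0],0],[[160,-45,0],0],[[190,-53,0],0],[[220,-62,0],0],[[240,-68,0],0],[[248,-70,0],0]])

```text
time_s: 13.05
position: [0.4743, 0.0088, 0.1788]
eef_rot: [-0.001, -0.483, 0.875, 0.0]
force: [-0.3, 0.3, -0.2]
finger_gap: 0.0528
grasp_force: 23.6
```

Emit:
send_rows(commands=[[[0,0,0],0],[[0,0,20],0],[[0,0,50],0],[[0,0,80],0],[[0,0,110],0],[[0,0,130],0],[[0,0,145],0],[[0,0,152],0],[[0,0,152],0],[[0,0,152],0]])

```text
time_s: 14.05
position: [0.4758, 0.0108, 0.028]
eef_rot: [0.0, -0.485, 0.875, -0.0]
force: [1.2, -0.4, -0.2]
finger_gap: 0.0527
grasp_force: 23.6
```

```bash
python3 -c "
from h import *
go(.478,.010,.0138,-122)
cv2.imwrite('pics/c5.png',crop('side',optics.camera('side'),(325,300),(50,66),6,'pics/x.png'))
"
```

```text
t 14.05 pos [0.4758 0.0108 0.028 ] yaw -122.01 tilt [ 0.001  0.    -1.   ] gap 0.0527 gf 23.6 F [ 1.2 -0.4 -0.2] T [0.01 0.01 0.02]
shift [-0.5 -2.3 14.2] turn -0.0 j [-0.12 -0.02 -0.38  1.21  0.   -1.13]
```

View pics/c5.png

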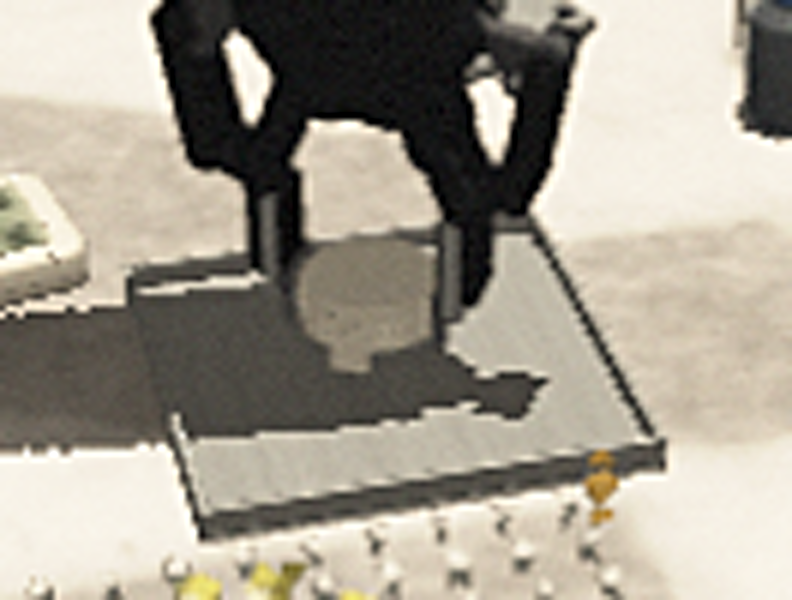

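The cap hangs upright over the middle of the tray at about (365,300). I lower it slowly.

Emit:
send_rows(commands=[[[0,0,3],0],[[0,0,6],0],[[0,0,9],0],[[0,0,11],0],[[0,0,12],0],[[0,0,12],0]])

```text
time_s: 14.7
position: [0.4749, 0.0103, 0.015]
eef_rot: [-0.0, -0.484, 0.875, 0.0]
force: [-0.2, 0.4, -0.9]
finger_gap: 0.0527
grasp_force: 23.6
```

Emit:
send_rows(commands=[[[0,0,0.5],0],[[0,0,1],0],[[0,0,1],0]])

```text
time_s: 15.0
position: [0.4752, 0.0103, 0.0143]
eef_rot: [0.0, -0.484, 0.875, -0.0]
force: [0.7, 0.1, -1.1]
finger_gap: 0.053
grasp_force: 23.6
```

Emit:
send_rows(commands=[[[0,0,0.5],0],[[0,0,1],0],[[0,0,1],0]])

```text
time_s: 15.3
position: [0.4753, 0.0103, 0.0138]
eef_rot: [0.0, -0.484, 0.875, -0.0]
force: [-0.8, 0.2, 3.0]
finger_gap: 0.0529
grasp_force: 24.7
```

Contact felt at 3 N. I open in steps.

Emit:
send_rows(commands=[[[0,0,0],0],[[0,0,0],0],[[0,0,0],0]], claw=88)

```text
time_s: 15.6
position: [0.4751, 0.0103, 0.0131]
eef_rot: [-0.0, -0.484, 0.875, 0.0]
force: [-0.9, -0.9, -0.2]
finger_gap: 0.0561
grasp_force: 10.4
```

Emit:
send_rows(commands=[[[0,0,0],0],[[0,0,0],0],[[0,0,0],0]], claw=68)

```text
time_s: 15.9
position: [0.475, 0.0103, 0.0132]
eef_rot: [-0.0, -0.484, 0.875, 0.0]
force: [0.6, -0.4, -0.8]
finger_gap: 0.0625
grasp_force: 5.8
```

Emit:
send_rows(commands=[[[0,0,0],0],[[0,0,0],0],[[0,0,0],0],[[0,0,0],0]], claw=30)

```text
time_s: 16.3
position: [0.4753, 0.0103, 0.0135]
eef_rot: [0.0, -0.484, 0.875, -0.0]
force: [-0.3, -0.3, -0.0]
finger_gap: 0.0754
grasp_force: 0.0
```

Emit:
send_rows(commands=[[[0,0,-5],0],[[0,0,-15],0],[[0,0,-30],0],[[0,0,-60],0],[[0,0,-100],0],[[0,0,-140],0],[[0,0,-180],0],[[0,0,-180],0],[[0,0,-180],0]])

```text
time_s: 17.2
position: [0.4764, 0.0102, 0.1958]
eef_rot: [0.002, -0.484, 0.875, -0.001]
force: [-0.3, -0.6, -0.2]
finger_gap: 0.0756
grasp_force: 0.0
```

```bash
python3 -c "
from h import *
go(.478,.010,.0138,-122)
im=optics.camera('side')
cv2.imwrite('pics/c6.png',im[140:380,180:500].repeat(2,0).repeat(2,1))
for t in('tray','cap','timer','jar'):print(t,[(round(d['score'],2),np.round(d['location'],3)) for d in models.place_of('side',t)][:2])
"
```

```text
t 17.2 pos [0.4764 0.0102 0.1958] yaw -122.05 tilt [ 0.005 -0.001 -1.   ] gap 0.0756 gf 0.0 F [-0.3 -0.6 -0.2] T [ 0.01  0.04 -0.01]
shift [ -0.3  -0.6 182. ] turn -0.1 j [-0.12 -0.09 -0.11  1.55  0.   -1.13]
tray [(0.47, array([0.447, 0.032, 0.02 ]))]
cap [(0.96, array([0.471, 0.006, 0.004]))]
timer [(0.65, array([ 0.36 ,  0.116, -0.004]))]
jar [(0.92, array([ 0.547,  0.252, -0.003])), (0.68, array([0.543, 0.644, 0.002]))]
```

View pics/c6.png

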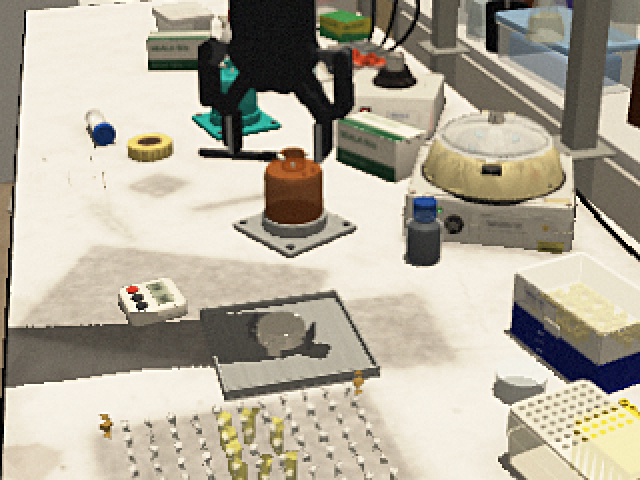

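The cap stands upright in the tray at about (280,330) and the jar's neck is bare at (292,160). The gripper is clear of everything.

```bash
python3 -c "
from cell import robot
print(robot.sign_off())"
```

```text
the job is handed in; nothing more can be done
None
```

The cap is off the jar and stands upright in the steel tray, let go. It met its stop after about 31° of turn, and the job was handed in at about 17 s on the robot's clock; no verdict was returned.

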